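# Build up a grinding wheel on its arbor

## Task

Build up the grinding wheel set on the arbor with the long shaft: slide onto it first the larger steel flange, then the off-white grinding wheel, then the smaller steel flange and last the hexagon nut, each lying flat on the one below. Leave the arbor with the short shaft bare, and do not shove away the small carton and the spanner that lie among the parts.

Things in the scene. Friction and masses are not known exactly. Their poses are not given: they have to be found in the camera images.
- long_arbor: Fixed arbor with the LONG shaft: a dark steel square block 70 x 70 x 30 mm high with an upright plain (unthreaded) bright steel shaft of 16 mm diameter at its centre. The shaft rises 64 mm above the block's top (tip 94 mm above the bench); its last 10 mm taper from 16 to 6 mm diameter. Origin: centre of the block's underside, on the bench; z up along the shaft.
- short_arbor: Fixed arbor with the SHORT shaft, to be left bare: a dark steel round foot of 70 mm diameter, 30 mm high, with an upright shaft of 16 mm diameter that rises only 28 mm above the foot (tip 58 mm above the bench). Origin: centre of the foot's underside; z up.
- large_flange: The larger flange: a flat bright steel ring, 54 mm outside diameter, 20 mm bore, 10 mm thick, about 0.14 kg. Its origin is the centre of its underside, z up along the bore; round, so its yaw does not matter. It starts lying flat on the bench.
- wheel: The grinding wheel: an off-white matt ring, 66 mm outside diameter, 20 mm bore, 18 mm thick, about 0.12 kg. Its origin is the centre of its underside, z up along the bore; round, so its yaw does not matter. It starts lying flat on the bench.
- small_flange: The smaller flange: a flat bright steel ring, 40 mm outside diameter, 20 mm bore, 8 mm thick, about 0.05 kg. Its origin is the centre of its underside, z up along the bore; round, so its yaw does not matter. It starts lying flat on the bench.
- nut: The hexagon nut: dark steel, 32 mm across flats (37 mm over the corners), 14 mm high, plain unthreaded through hole 20 mm across (it just slides on, no turning), about 0.06 kg. Origin: centre of its underside, z up; its own x axis is square to one pair of flats, the other flats follow every 60 degrees. It starts lying flat on the bench.
- carton: Bystander: small brown cardboard carton, 40 x 40 x 38 mm high, loose on the bench among the parts. Origin: centre of its underside; x and y square to its sides.
- spanner: Bystander: loose steel spanner, 150 mm long, lying flat on the bench beside the parts along its own x axis; origin midway along it, on its underside.
Not all that is in view belongs to the job. What is shaped like the large_flange but green or yellow is not meant.

How it is judged:
By the outcome, as a careful person would: the job done as asked, in the order asked, and still so for the second after the job is handed in, with the robot touching nothing.
It also fails if it takes over 96 s, if anything falls off the work surface, if the arm or the gripper's body presses on something with over 40 N, if the wrist force passes 120 N, or if a joint passes its speed limit or range.

## Robot

A 6-joint arm with a two-finger parallel gripper is mounted at the origin on the work surface. World frame = base frame: x ahead of the robot, y to its left, z up, the work surface at z = 0. Lengths are in m, angles in rad, forces in N, time in s.
With the tool pointing down it reaches from about 0.4 to 0.825 m from the base axis. Payload 7 kg.
Tool frame: the origin (TCP) lies midway between the tips of the shut fingers; the grasp point (between the pads) lies 19 mm behind it; z points along the fingers, y is the line along which they close (so a half turn about z gives the same grasp; the last joint's range is limited). The gripper opens to 85 mm and grips with 20 to 120 N. Pads are 22 mm wide; open, the fingers measure 114 mm over their backs; the gripper's body (76 mm by 85 mm) begins 54 mm behind the grasp point. The pads swing forward as they close: fully open they stand 13 mm farther back than shut.
Start: joints at [-0.889, 0.359, 0.012, 0, -1.224, -0.288], TCP at [0.259, -0.623, 0.231] pointing down, gripper open.
Joint ranges: [-3.07, 3.07], [-1.43, 2.12], [-1.02, 1.25], [-3.03, 1.67], [-3.05, -0], [-3.03, 3.03]. Speed limits (rad/s): [2.39, 2.39, 3.01, 3.14, 3.14, 3.14].

## Interface

Orientations are given as [roll, pitch, yaw] about the fixed x, y, z axes, in that order (R = Rz(yaw) Ry(pitch) Rx(roll)).
In Python, from bench import * gives the robot as it stands.
- The arm moves only by the tool jog_arm, never from a script. Its argument "series" is a list of rows, each a list of 6 numbers: the shift along the tool's x, y, z each as a share of 0.04 m, from -1 to 1, then the turn, a rotation vector about the tool's x, y, z each as a share of 0.08 rad, from -1 to 1. A call has 1 to 10 rows; each row shifts and turns the commanded pose from where the row before left it, along the tool's axes as they then stand; what a row does not reach is not made up. A row lasts 1/8 s, in which the tool goes at most 62.5 mm and 10.7 degrees, less where a joint would pass 70% of its speed; a pose out of reach is approached as far as the arm can. A call with a number of a shift or a turn outside -1 to 1 is refused whole. A call with a gripper value outside its range is refused whole. "grip" is the finger opening in mm, from 0 to 85.4, set as the call begins (left out, the last holds). The fingers move at their own pace and stop on an object; the grip force is fixed at half the most. Time passes only in rows, so rows that do not move let the fingers close. It gives the time, the measured TCP pose, the force, the opening and the grip force at its end, in the units of the state.
- observe(): the state, without advancing time (a new reading comes with each control period).
- snapshot(name): name is "side" or "top"; returns a dict with "color" (400x640x3 uint8, blue, green, red), "z_map" (400x640 float32, m along the optical axis (not along the pixel's ray), 0 where there is no reading), "fx", "fy", "cx", "cy" (pixels), "R" (3x3) and "t" (3): a world point X has camera coordinates R X + t. Camera axes: x right, y down, z forward; pixel columns grow to the right and rows downward; lengths in m; the calibration is good to about 2 mm. A picture is of the moment at which its call begins.
- sign_off(): hands the job in; it is judged then, once.
The state is a dict: "time_s": time; "joint_positions": joint angles; "qd": joint speeds; "joint_torque": joint torques, N m; "tool_pos": TCP position; "tcp_rot": TCP orientation; "contact_force": force on the tool from outside, world axes, zero at the start; "wrist_torque": the same for the moment, N m; "finger_gap": finger opening in m; "finger_force": force on a finger pad.
Only numpy, scipy, OpenCV 4.12 (cv2) and the standard library are available. Lean on these libraries where they do the work, as an engineer would, in place of code of your own. Each camera call takes 0.05 s, during which the arm holds its last target. There are 200 camera calls.

## Working session

There is one attempt and no reset: what is moved stays moved. The work goes in short steps, Python scripts to look and compute and a tool call to move; the robot and the scene stay as the last step left them, time stands still between calls to the robot, and variables do not carry over. Pictures are saved under pics/ and viewed, at most 15 in all, crops included, and the job is handed in when it is done.

Besides the shell and the picture viewer there is one more tool, called after "Call:" as name(argument=value, ...), one argument or row to a line, values as JSON. jog_arm: Moves the arm, as the interface text tells. Its arguments: {"type":"object","properties":{"series":{"type":"array","items":{"type":"array","items":{"type":"number","minimum":-1,"maximum":1}}},"grip":{"type":"number"}},"required":["series"]}

```bash
ls; mkdir -p pics; python3 - <<'E'
from bench import *
import cv2,numpy as np
s=observe();print({k:np.round(v,3).tolist() for k,v in s.items()})
for n in("top","side"):
    d=snapshot(n);cv2.imwrite(f"pics/{n}0.png",d["color"]);np.savez(f"{n}0.npz",**d)
    print(n,d["fx"],d["cx"],d["cy"],np.round(d["R"],3).tolist(),np.round(d["t"],3))
E
```

```text
pics
{'time_s': 0.0, 'joint_positions': [-0.889, 0.359, 0.011, -0.0, -1.224, -0.288], 'qd': [0.001, -0.0, 0.001, 0.001, 0.002, -0.0], 'joint_torque': [-0.001, -58.333, 29.343, 6.937, -0.006, 0.0], 'tool_pos': [0.259, -0.623, 0.23], 'tcp_rot': [3.14, -0.0, -2.748], 'contact_force': [-0.327, 0.413, -0.311], 'wrist_torque': [0.026, 0.08, -0.057], 'finger_force': 0.0, 'finger_gap': 0.085}
top 479.5974303653802 313.72285881367156 201.02934713249553 [[0.003, -1.0, -0.005], [-0.994, -0.003, -0.108], [0.108, 0.006, -0.994]] [-0.003  0.538  1.147]
side 463.7423649654476 315.80544072774484 200.46042143829425 [[-0.89, -0.455, 0.015], [-0.271, 0.504, -0.82], [0.366, -0.734, -0.572]] [0.445 0.167 0.712]
```

View pics/top0.png

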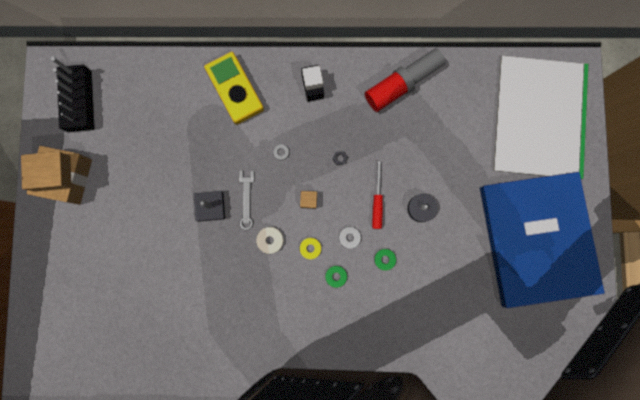

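View pics/side0.png

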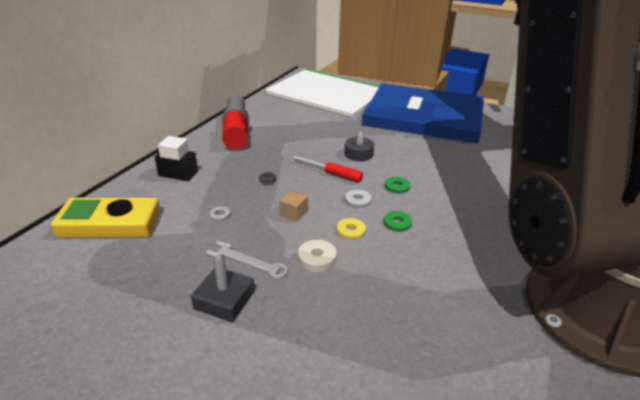

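Top view: long arbor, the square block, is at (209,206), and the short arbor is at (423,207). The wheel is at (269,240). Silver rings lie at (349,237) and (281,152), the nut is at (340,158), and the carton and spanner are at (309,200) and (246,200). Yellow and green decoy rings sit at (310,248), (336,276) and (385,259). The ring at (349,237) looks like the 54 mm large flange and the one at (281,152) the 40 mm small flange. I'll measure both and confirm them in a crop.

```bash
cat > h.py <<'E'
import numpy as np,cv2
def load(n): return dict(np.load(n+".npz"))
def ray(d,u,v,z):
    """world point on plane z of pixel (u,v)"""
    R,t=d["R"],d["t"];c=-R.T@t
    r=R.T@np.array([(u-d["cx"])/d["fx"],(v-d["cy"])/d["fy"],1.])
    return c+r*(z-c[2])/r[2]
def pix(d,X):
    p=d["R"]@np.asarray(X)+d["t"];return d["fx"]*p[0]/p[2]+d["cx"],d["fy"]*p[1]/p[2]+d["cy"]
def blob(d,seed,half,fn):
    """contour of mask fn(bgr,hsv) nearest to the seed, outer"""
    u,v=seed;im=d["color"];h=half
    k=4;c=cv2.resize(im[v-h:v+h+1,u-h:u+h+1],None,fx=k,fy=k,interpolation=cv2.INTER_CUBIC)
    m=fn(c.astype(int),cv2.cvtColor(c,cv2.COLOR_BGR2HSV).astype(int)).astype(np.uint8)*255
    cs,_=cv2.findContours(m,cv2.RETR_EXTERNAL,cv2.CHAIN_APPROX_NONE)
    cs=[q for q in cs if cv2.contourArea(q)>200]
    q=max(cs,key=cv2.contourArea)[:,0,:].astype(float)
    return (q+.5)/k-.5+[u-h,v-h]
E
python3 - <<'E'
from h import *
d=load("top0")
S={"ring349":((349,237),16,.010),"ring281":((281,152),14,.008),"wheel":((269,240),20,.018),"nut":((340,158),12,.014),"carton":((309,200),14,.038),"long":((209,206),22,.03),"short":((423,207),22,.03),"yel":((310,248),15,.01)}
for n,(s,h,z) in S.items():
    if n in("nut","long","short"): f=lambda b,v:v[...,2]<(72 if n!="nut" else 75)
    elif n in("carton","yel"): f=lambda b,v:v[...,1]>90
    else: f=lambda b,v:v[...,2]>145
    q=blob(d,s,h,f)
    P=np.array([ray(d,u,v,z)[:2] for u,v in q])
    r=cv2.minAreaRect((P*1e3).astype(np.float32));e=cv2.minEnclosingCircle((P*1e3).astype(np.float32))
    u,v=s;hh=d["z_map"][v-3:v+4,u-3:u+4]
    print(n,"rect",np.round(r[0],1),np.round(r[1],1),round(r[2],1),"circ",np.round(e[0],1),round(e[1]*2,1))
im=d["color"]
cv2.imwrite("pics/crop0.png",cv2.resize(im[130:280,185:445],None,fx=3,fy=3,interpolation=cv2.INTER_CUBIC))
E
```

```text
ring349 rect [449.9 -89.8] [51.8 51.3] 0.2 circ [450.3 -90.1] 53.3
ring281 rect [666.7  82.6] [34.7 33.5] 0.1 circ [666.7  83.3] 35.9
wheel rect [443.6 107.4] [65.4 64.7] 45.7 circ [443.  108.2] 66.9
nut rect [649.  -67.6] [31.3 37.7] 18.8 circ [649.1 -67.6] 38.2
carton rect [542.3  11.5] [39.6 41.2] 87.6 circ [542.   11.5] 52.7
long rect [526.3 245. ] [69.4 81.9] 5.4 circ [525.9 246.3] 101.3
short rect [ 514.3 -243.6] [60.9 25. ] 22.9 circ [ 518.3 -253.2] 60.9
yel rect [424.1   7.1] [53.4 53.7] 0.2 circ [424.1   7. ] 55.2
```

View pics/crop0.png

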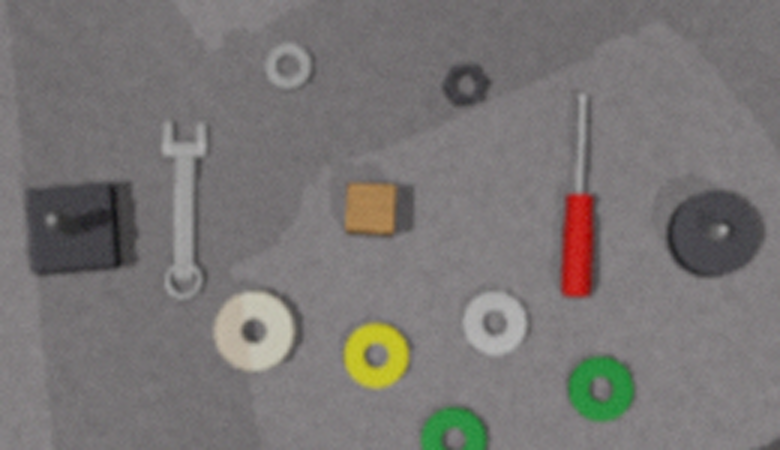

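Crop: the plain silver ring at crop (495,323), measured at 53 mm, is the large flange. The one at (288,66), about 36–40 mm, is the small flange. The off-white wheel is at (255,331), the hexagon nut at (467,85) and the long arbor at (72,228). Next I'll measure the shaft axis in both views.

```bash
python3 - <<'E'
from h import *
a=load("top0");b=load("side0")
def up(d,u0,v0,w,h,k): return cv2.resize(d["color"][v0:v0+h,u0:u0+w],None,fx=k,fy=k,interpolation=cv2.INTER_CUBIC)
A=up(a,189,184,48,48,8);B=up(b,185,235,76,90,5)
for P in[(.52,.243)]:
  for d,im,o,k in((a,A,(189,184),8),(b,B,(185,235),5)):
    for z in(.03,.094):
        u,v=pix(d,(*P,z));cv2.circle(im,(int((u-o[0]+.5)*k),int((v-o[1]+.5)*k)),3,(0,0,255),1)
        print(z,round(u,1),round(v,1))
c=np.zeros((450,780,3),np.uint8);c[:384,:384]=A;c[:450,390:770]=B
cv2.imwrite("pics/shaft.png",c)
E
```

```text
0.03 213.7 208.2
0.094 207.8 205.7
0.03 231.6 281.8
0.094 227.6 250.0
```

View pics/shaft.png

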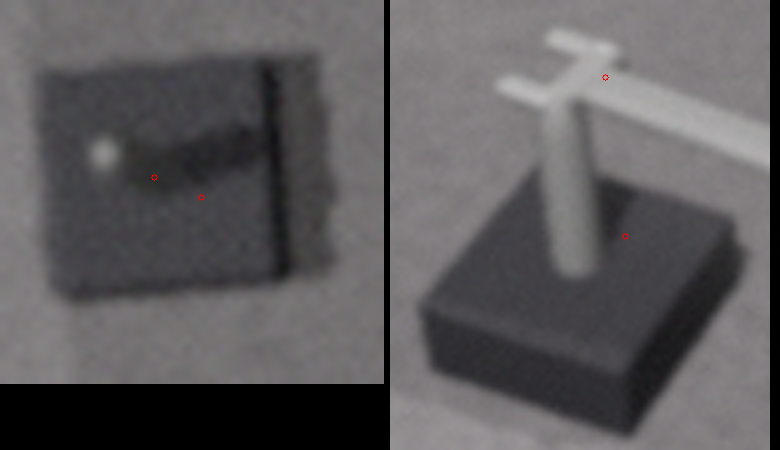

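```bash
python3 - <<'E'
from h import *
a=load("top0");b=load("side0")
print("top face",ray(a,208.5,205.5,.03),"tip",ray(a,201.5,202.9,.094))
print("side face",ray(b,222.6,288.1,.03))
for P in((.5265,.2555),):
    for z in (.03,.094): print(z,pix(a,(*P,z)),pix(b,(*P,z)))
# shaft tip via depth points high above block in top view
for n,d in(("top",a),("side",b)):
    vv,uu=np.mgrid[:400,:640];Z=d["z_map"]
    X=np.stack([(uu-d["cx"])/d["fx"]*Z,(vv-d["cy"])/d["fy"]*Z,Z],-1)
    W=(X-d["t"])@d["R"]
    m=(Z>0)&(abs(W[...,0]-.525)<.045)&(abs(W[...,1]-.25)<.045)
    k=m&(W[...,2]>.045)&(W[...,2]<.1);f=m&(abs(W[...,2]-.03)<.006)
    print(n,"shaft pts",k.sum(),W[k].mean(0).round(4),W[k][:,2].max(),"face",W[f].mean(0).round(4),(W[f].max(0)+W[f].min(0))[:2]/2)
    for c,name,r in(((.450,-.090),"LF",.03),((.443,.107),"wh",.035),((.667,.083),"SF",.022),((.649,-.068),"nut",.02)):
        m=(Z>0)&(np.hypot(W[...,0]-c[0],W[...,1]-c[1])<r+.006)
        h=W[m]; t=h[h[:,2]>.005]
        print("  ",name,t.mean(0).round(4),np.percentile(h[:,2],90).round(4))
E
```

```text
top face [0.52667032 0.25598916 0.03      ] tip [0.52639942 0.25790666 0.094     ]
side face [0.52417323 0.26005313 0.03      ]
0.03 (np.float64(208.69750369997178), np.float64(205.56971772135526)) (np.float64(223.15828373240896), np.float64(285.634946645102))
0.094 (np.float64(202.5382022182995), np.float64(202.85964553333739)) (np.float64(218.70229449666823), np.float64(253.64343181847929))
top shaft pts 59 [0.5247 0.2549 0.077 ] 0.09639750564720502 face [0.5254 0.2569 0.029 ] [0.52593675 0.25735155]
   LF [ 0.4496 -0.0897  0.0089] 0.0105
   wh [0.4422 0.1076 0.0166] 0.0191
   SF [0.6654 0.0822 0.0074] 0.0078
   nut [ 0.6489 -0.0644  0.0122] 0.0133
side shaft pts 298 [0.5244 0.2601 0.0706] 0.09359720161411376 face [0.523  0.2624 0.0288] [0.52692608 0.25636644]
   LF [ 0.4508 -0.0891  0.0082] 0.0092
   wh [0.4417 0.1112 0.0151] 0.0175
   SF [0.6666 0.0825 0.0065] 0.0071
   nut [ 0.6504 -0.0645  0.0106] 0.0127
```

Both views agree to 2–4 mm. Fused positions: arbor (0.526, 0.257), large flange (0.450, -0.090), wheel (0.443, 0.108), small flange (0.667, 0.083) and nut (0.649, -0.068). Heights and sizes match the specs. I'll start with the large flange and turn the tool to yaw -π, so that tool x is world -x and tool y is world y.

Call:
jog_arm(
  series=[
    [-0.8,1,0,0,0,0.984],
    [-0.8,1,0,0,0,0.984],
    [-0.8,1,0,0,0,0.984],
    [-0.8,1,0,0,0,0.984],
    [-0.8,1,0,0,0,0.984],
    [0,1,0.5,0,0,0],
    [0,1,0.5,0,0,0],
    [0,1,0.5,0,0,0],
    [0,0,0,0,0,0],
  ],
  grip=72,
)

```text
time_s: 1.23
tool_pos: [0.3657, -0.2706, 0.1701]
tcp_rot: [3.14, -0.002, -3.139]
contact_force: [0.0, -1.0, 0.8]
finger_gap: 0.0721
finger_force: 0.0
```

Call:
jog_arm(
  series=[
    [-0.42,0.9,0,0,0,0],
    [-0.42,0.9,0,0,0,0],
    [-0.42,0.9,0,0,0,0],
    [-0.42,0.9,0,0,0,-0.03],
    [-0.42,0.9,0.5,0,0,0],
    [0,0,1,0,0,0],
    [0,0,1,0,0,0],
    [0,0,1,0,0,0],
    [0,0,0,0,0,0],
    [0,0,0,0,0,0],
  ],
)

```text
time_s: 2.48
tool_pos: [0.452, -0.093, 0.0324]
tcp_rot: [-3.141, 0.001, -3.139]
contact_force: [1.1, -0.0, 0.6]
finger_gap: 0.0725
finger_force: 0.0
```

```bash
python3 - <<'E'
from bench import *
import cv2,numpy as np
from h import *
print(observe()["tool_pos"])
d=snapshot("side");e=snapshot("top")
c=np.zeros((460,800,3),np.uint8)
c[:450,:400]=cv2.resize(d["color"][130:280,300:433],(400,450));c[:450,400:]=cv2.resize(e["color"][180:300,296:403],(400,450))
cv2.imwrite("pics/g1.png",c)
E
```

```text
[ 0.45195875 -0.09304671  0.0324403 ]
```

View pics/g1.png

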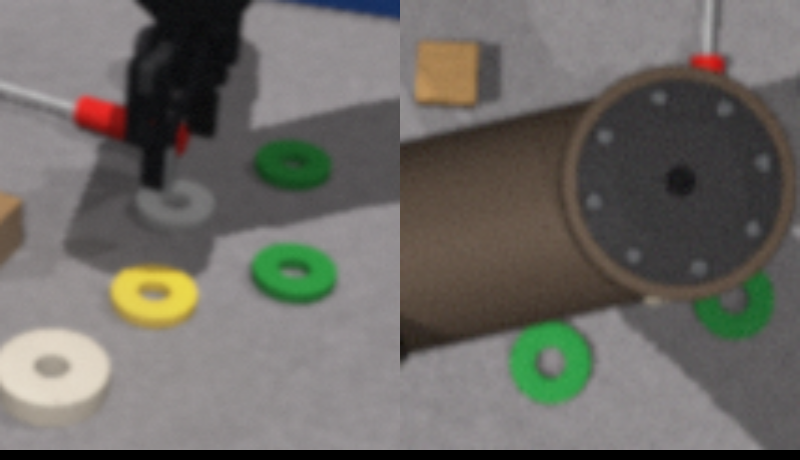

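The left crop shows the fingers above the large flange, clear of the green and yellow decoy rings and the screwdriver. Next I descend and grip.

Call:
jog_arm(
  series=[
    [0.05,0.075,0.3,0,0,0],
    [0,0,0.3,0,0,0],
    [0,0,0.2,0,0,0],
    [0,0,0,0,0,0],
    [0,0,0,0,0,0],
  ],
)

```text
time_s: 3.2
tool_pos: [0.4489, -0.0898, -0.0008]
tcp_rot: [-3.141, -0.0, -3.139]
contact_force: [0.7, 0.2, 0.3]
finger_gap: 0.0722
finger_force: 0.0
```

Call:
jog_arm(
  series=[
    [0,0,0,0,0,0],
    [0,0,0,0,0,0],
    [0,0,0,0,0,0],
    [0,0,0,0,0,0],
    [0,0,0,0,0,0],
    [0,0,0,0,0,0],
  ],
  grip=40,
)

```text
time_s: 3.95
tool_pos: [0.4491, -0.0899, 0.0004]
tcp_rot: [3.142, 0.001, -3.139]
contact_force: [-2.5, 0.9, 14.2]
finger_gap: 0.0508
finger_force: 59.8
```

```bash
python3 - <<'E'
from bench import *
import cv2,numpy as np
print({k:np.round(v,3).tolist() for k,v in observe().items()})
d=snapshot("side")
cv2.imwrite("pics/g2.png",cv2.resize(d["color"][140:230,310:420],None,fx=6,fy=6,interpolation=cv2.INTER_CUBIC))
E
```

```text
{'time_s': 3.95, 'joint_positions': [0.235, 0.303, -0.734, 0.0, -0.532, -1.803], 'qd': [-0.001, 0.001, 0.0, -0.0, 0.002, -0.0], 'joint_torque': [0.341, -35.437, 15.309, 3.304, 1.267, 0.141], 'tool_pos': [0.449, -0.09, 0.0], 'tcp_rot': [3.142, 0.001, -3.139], 'contact_force': [-2.548, 0.889, 14.192], 'wrist_torque': [0.101, 1.332, -0.162], 'finger_force': 59.763, 'finger_gap': 0.051}
```

View pics/g2.png

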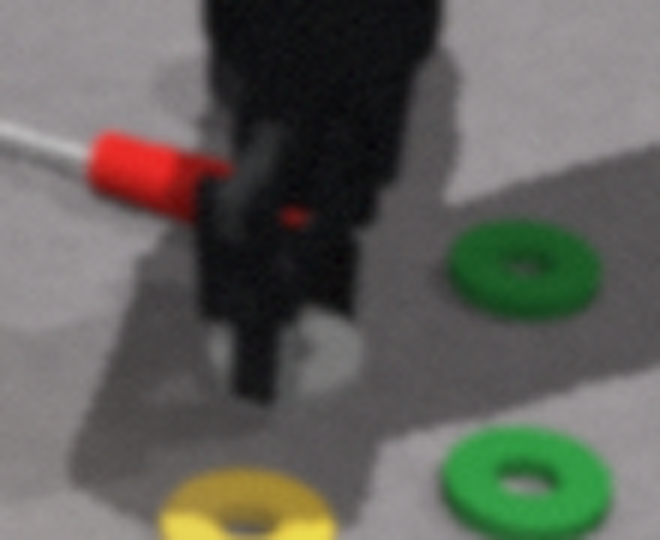

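The finger sits centrally at the flange, crop (255,370), with the tips at bench level. I'll lift a little and check.

Call:
jog_arm(
  series=[
    [0,0,-0.3,0,0,0],
    [0,0,-1,0,0,0],
    [0,0,-1,0,0,0],
    [0,0,-1,0,0,0],
    [0,0,-0.5,0,0,0],
    [0,0,0,0,0,0],
    [0,0,0,0,0,0],
  ],
)

```text
time_s: 4.88
tool_pos: [0.4481, -0.0898, 0.1507]
tcp_rot: [3.141, -0.001, -3.139]
contact_force: [-0.1, -0.3, -1.1]
finger_gap: 0.0507
finger_force: 62.9
```

```bash
python3 - <<'E'
from bench import *
import cv2,numpy as np
d=snapshot("side");np.savez("side_h1.npz",**d)
cv2.imwrite("pics/g3.png",cv2.resize(d["color"][60:190,310:440],None,fx=4.5,fy=4.5,interpolation=cv2.INTER_CUBIC))
E
```

```text
(no output)
```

View pics/g3.png

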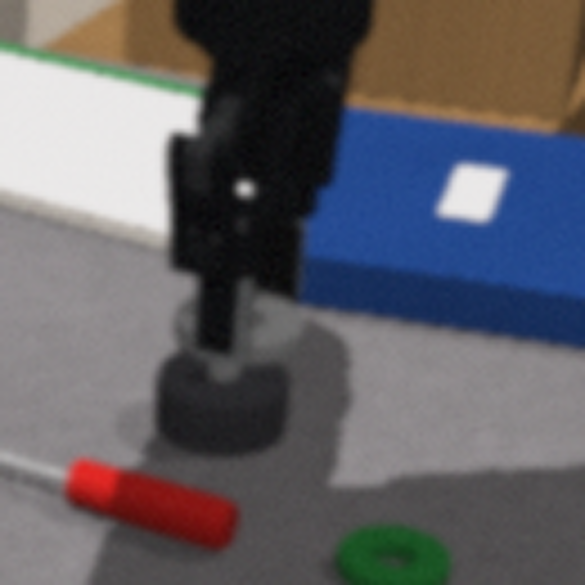

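The flange is held level and centred, with its centre at crop about (243,325). Now over to the long arbor.

Call:
jog_arm(
  series=[
    [-0.217,0.965,0,0,0,0],
    [-0.217,0.965,0,0,0,0],
    [-0.217,0.965,0,0,0,0],
    [-0.217,0.965,0,0,0,0],
    [-0.217,0.965,0,0,0,0],
    [-0.217,0.965,0,0,0,0],
    [-0.217,0.965,0,0,0,0],
    [-0.217,0.965,0,0,0,0],
    [-0.217,0.965,0,0,0,0],
    [0,0,0,0,0,0],
  ],
)

```text
time_s: 6.18
tool_pos: [0.526, 0.2598, 0.1492]
tcp_rot: [-3.14, -0.002, -3.137]
contact_force: [-0.9, -0.1, -1.6]
finger_gap: 0.0505
finger_force: 63.0
```

Call:
jog_arm(
  series=[
    [0,0,0.5,0,0,0],
    [0,0,0.5,0,0,0],
    [0,0,0,0,0,0],
    [0,0,0,0,0,0],
  ],
)

```text
time_s: 6.68
tool_pos: [0.5262, 0.2575, 0.1114]
tcp_rot: [-3.141, -0.0, -3.139]
contact_force: [-0.3, 0.2, -0.6]
finger_gap: 0.0505
finger_force: 63.0
```

```bash
python3 - <<'E'
from bench import *
import cv2,numpy as np
from h import *
print(observe()["tool_pos"])
d=snapshot("side");np.savez("side_h2.npz",**d)
print(pix(d,(.526,.2575,.094)),pix(d,(.526,.2575,.11)))
cv2.imwrite("pics/g4.png",cv2.resize(d["color"][190:330,160:290],None,fx=4.25,fy=4.25,interpolation=cv2.INTER_CUBIC))
E
```

```text
[0.52621557 0.25747245 0.11144399]
(np.float64(218.13412595114792), np.float64(254.57832529068781)) (np.float64(216.93112722889578), np.float64(246.01186499043328))
```

View pics/g4.png

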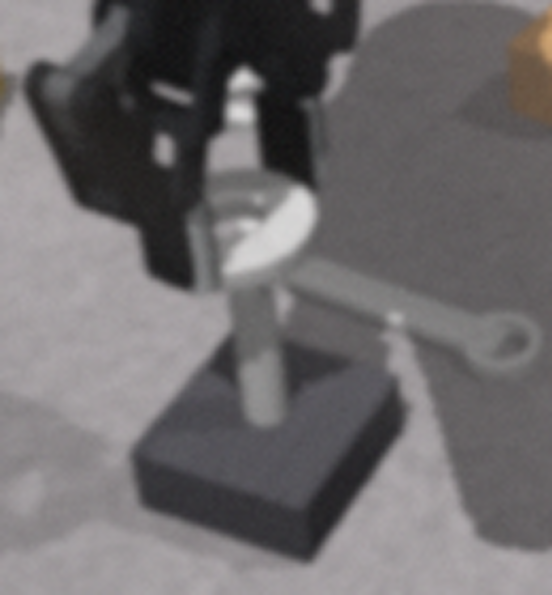

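Seen from the side, the bore centre at crop (248,222) lies on the shaft's extended axis at about (250,222). That lines up, so I'll descend with force checks.

Call:
jog_arm(
  series=[
    [0,0,0.25,0,0,0],
    [0,0,0.25,0,0,0],
    [0,0,0.25,0,0,0],
    [0,0,0,0,0,0],
  ],
)

```text
time_s: 7.22
tool_pos: [0.5255, 0.2573, 0.08]
tcp_rot: [-3.14, -0.002, -3.139]
contact_force: [-0.7, -0.1, -2.0]
finger_gap: 0.0506
finger_force: 62.9
```

Call:
jog_arm(
  series=[
    [0,0,0.15,0,0,0],
    [0,0,0.1,0,0,0],
    [0,0,0,0,0,0],
  ],
)

```text
time_s: 7.6
tool_pos: [0.5258, 0.2573, 0.0708]
tcp_rot: [-3.141, -0.001, -3.139]
contact_force: [0.0, -3.4, -4.0]
finger_gap: 0.0507
finger_force: 62.8
```

Call:
jog_arm(
  series=[
    [0,-0.03,0.1,0,0,0],
    [0,0,0.2,0,0,0],
    [0,0,0.2,0,0,0],
    [0,0,0,0,0,0],
  ],
)

```text
time_s: 8.1
tool_pos: [0.5259, 0.2567, 0.0504]
tcp_rot: [-3.141, -0.001, -3.139]
contact_force: [-0.3, 1.6, -2.2]
finger_gap: 0.0506
finger_force: 63.0
```

Call:
jog_arm(
  series=[
    [0,0,0.15,0,0,0],
    [0,0,0.15,0,0,0],
    [0,0,0.1,0,0,0],
    [0,0,0,0,0,0],
  ],
)

```text
time_s: 8.6
tool_pos: [0.5259, 0.2565, 0.0349]
tcp_rot: [-3.141, -0.0, -3.139]
contact_force: [-0.3, -0.6, -1.6]
finger_gap: 0.0509
finger_force: 63.0
```

Call:
jog_arm(
  series=[
    [0,0,0.08,0,0,0],
    [0,0,0,0,0,0],
  ],
)

```text
time_s: 8.85
tool_pos: [0.526, 0.2565, 0.0319]
tcp_rot: [-3.141, -0.0, -3.139]
contact_force: [0.3, -0.6, -0.7]
finger_gap: 0.0498
finger_force: 63.0
```

Call:
jog_arm(
  series=[
    [0,0,0,0,0,0],
    [0,0,0,0,0,0],
    [0,0,0,0,0,0],
  ],
  grip=72,
)

```text
time_s: 9.22
tool_pos: [0.5262, 0.2567, 0.0323]
tcp_rot: [3.141, 0.0, -3.139]
contact_force: [-0.4, -0.3, 0.4]
finger_gap: 0.0721
finger_force: 0.0
```

Call:
jog_arm(
  series=[
    [0,0,-0.5,0,0,0],
    [0,0,-1,0,0,0],
    [0,0,-1,0,0,0],
    [0,0,-0.5,0,0,0],
  ],
)

```text
time_s: 9.72
tool_pos: [0.5269, 0.2572, 0.1548]
tcp_rot: [3.14, 0.003, -3.139]
contact_force: [-0.2, 0.4, 0.5]
finger_gap: 0.0721
finger_force: 0.0
```

Call:
jog_arm(
  series=[
    [0.52,-0.925,0,0,0,0],
    [0.52,-0.925,0,0,0,0],
    [0.52,-0.925,0,0,0,0],
    [0.52,-0.925,0.5,0,0,0],
    [0,0,1,0,0,0],
    [0,0,1,0,0,0],
    [0,0,0.4,0,0,0],
    [0,0,0,0,0,0],
    [0,0,0,0,0,0],
  ],
  grip=80,
)

```text
time_s: 10.85
tool_pos: [0.4438, 0.1087, 0.0369]
tcp_rot: [3.141, 0.001, -3.139]
contact_force: [0.1, 0.4, 0.5]
finger_gap: 0.08
finger_force: 0.0
```

```bash
python3 - <<'E'
from bench import *
import cv2,numpy as np
from h import *
print(observe()["tool_pos"])
d=snapshot("side");e=snapshot("top");np.savez("top2.npz",**e);np.savez("side2.npz",**d)
c=np.zeros((450,800,3),np.uint8)
c[:,:500]=cv2.resize(d["color"][180:330,185:352],(500,450));c[:300,500:]=cv2.resize(e["color"][180:240,185:245],(300,300),interpolation=cv2.INTER_CUBIC)
cv2.imwrite("pics/g5.png",c)
E
```

```text
[0.44382197 0.10873507 0.03685716]
```

View pics/g5.png

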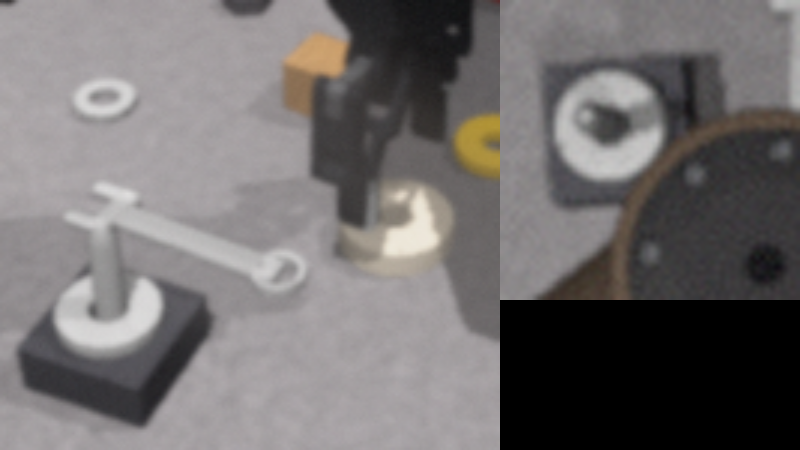

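The flange lies flat on the block, at (108,312) in the left crop and (610,122) in the right. The gripper straddles the wheel, and the spanner and carton haven't moved. Next I grip the wheel.

Call:
jog_arm(
  series=[
    [0,0,0.4,0,0,0],
    [0,0,0.4,0,0,0],
    [0,0,0.05,0,0,0],
    [0,0,0,0,0,0],
  ],
)

```text
time_s: 11.45
tool_pos: [0.4436, 0.1086, 0.0027]
tcp_rot: [3.141, 0.001, -3.139]
contact_force: [-0.3, 0.1, 0.2]
finger_gap: 0.0798
finger_force: 0.0
```

Call:
jog_arm(
  series=[
    [0,0,0,0,0,0],
    [0,0,0,0,0,0],
    [0,0,0,0,0,0],
    [0,0,0,0,0,0],
    [0,0,0,0,0,0],
  ],
  grip=50,
)

```text
time_s: 12.08
tool_pos: [0.4436, 0.1085, 0.0033]
tcp_rot: [3.141, 0.001, -3.138]
contact_force: [-3.0, -0.8, 10.7]
finger_gap: 0.0626
finger_force: 63.1
```

Call:
jog_arm(
  series=[
    [0,0,-0.3,0,0,0],
    [0,0,-1,0,0,0],
    [0,0,-1,0,0,0],
    [0,0,-1,0,0,0],
    [0,0,-0.5,0,0,0],
    [0,0,0,0,0,0],
  ],
)

```text
time_s: 12.82
tool_pos: [0.444, 0.109, 0.1563]
tcp_rot: [3.139, 0.004, -3.139]
contact_force: [0.2, -0.1, -1.5]
finger_gap: 0.0626
finger_force: 67.0
```

Call:
jog_arm(
  series=[
    [-0.52,0.925,0,0,0,0],
    [-0.52,0.925,0,0,0,0],
    [-0.52,0.925,0,0,0,0],
    [-0.52,0.925,0,0,0,0],
    [0,0,0.5,0,0,0],
    [0,0,0.5,0,0,0],
    [0,0,0,0,0,0],
    [0,0,0,0,0,0],
  ],
)

```text
time_s: 13.82
tool_pos: [0.5262, 0.2565, 0.1142]
tcp_rot: [-3.141, -0.0, -3.139]
contact_force: [0.0, 0.3, -0.9]
finger_gap: 0.0624
finger_force: 66.9
```

```bash
python3 - <<'E'
from bench import *
import cv2,numpy as np
print(observe()["tool_pos"])
d=snapshot("side")
cv2.imwrite("pics/g6.png",cv2.resize(d["color"][190:330,160:290],None,fx=4.25,fy=4.25,interpolation=cv2.INTER_CUBIC))
E
```

```text
[0.52615983 0.25652304 0.11422674]
```

View pics/g6.png

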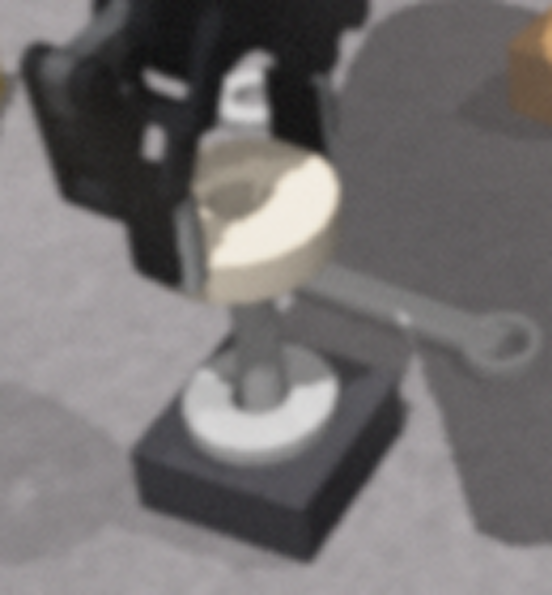

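The wheel hovers over the shaft, with its bore at crop about (240,197) and the shaft axis about (247,195). That puts it 1–2 mm too far along +x, so I'll correct by about 1.5 mm while descending.

Call:
jog_arm(
  series=[
    [0.04,0,0.25,0,0,0],
    [0,0,0.25,0,0,0],
    [0,0,0.2,0,0,0],
    [0,0,0,0,0,0],
  ],
)

```text
time_s: 14.38
tool_pos: [0.5247, 0.2563, 0.0853]
tcp_rot: [-3.141, -0.0, -3.139]
contact_force: [3.3, -1.4, -3.9]
finger_gap: 0.0624
finger_force: 66.6
```

Call:
jog_arm(
  series=[
    [0,0,0.2,0,0,0],
    [0,0,0.15,0,0,0],
    [0,0,0,0,0,0],
  ],
)

```text
time_s: 14.75
tool_pos: [0.525, 0.2565, 0.0716]
tcp_rot: [-3.141, 0.001, -3.139]
contact_force: [5.9, -3.3, -4.5]
finger_gap: 0.0625
finger_force: 66.5
```

Call:
jog_arm(
  series=[
    [-0.04,-0.02,0.1,0,0,0],
    [0,0,0.15,0,0,0],
    [0,0,0,0,0,0],
  ],
)

```text
time_s: 15.12
tool_pos: [0.5254, 0.2555, 0.0612]
tcp_rot: [-3.141, -0.002, -3.139]
contact_force: [0.6, -0.1, -1.4]
finger_gap: 0.0622
finger_force: 66.9
```

Call:
jog_arm(
  series=[
    [0,0,0.15,0,0,0],
    [0,0,0.1,0,0,0],
    [0,0,0,0,0,0],
  ],
)

```text
time_s: 15.5
tool_pos: [0.5258, 0.2556, 0.0516]
tcp_rot: [-3.141, -0.001, -3.139]
contact_force: [-0.4, -0.6, -1.6]
finger_gap: 0.0627
finger_force: 67.0
```

Free again. The wheel's underside is at about 0.0485, and it needs to reach 0.040.

Call:
jog_arm(
  series=[
    [0,0,0.12,0,0,0],
    [0,0,0.07,0,0,0],
    [0,0,0,0,0,0],
    [0,0,0,0,0,0],
  ],
)

```text
time_s: 16.0
tool_pos: [0.5262, 0.2558, 0.0446]
tcp_rot: [3.142, 0.0, -3.139]
contact_force: [0.5, 0.0, -1.1]
finger_gap: 0.0625
finger_force: 67.0
```

Call:
jog_arm(
  series=[
    [0,0,0,0,0,0],
    [0,0,0,0,0,0],
    [0,0,0,0,0,0],
  ],
  grip=80,
)

```text
time_s: 16.38
tool_pos: [0.5262, 0.2559, 0.0447]
tcp_rot: [3.141, 0.0, -3.139]
contact_force: [0.3, 0.1, -0.7]
finger_gap: 0.0801
finger_force: 0.0
```

Call:
jog_arm(
  series=[
    [0,0,-0.5,0,0,0],
    [0,0,-1,0,0,0],
    [0,0,-1,0,0,0],
    [0,0,-0.3,0,0,0],
  ],
)

```text
time_s: 16.88
tool_pos: [0.5272, 0.2567, 0.1595]
tcp_rot: [3.139, 0.004, -3.139]
contact_force: [0.3, -0.6, 0.2]
finger_gap: 0.0803
finger_force: 0.0
```

Call:
jog_arm(
  series=[
    [-0.7,-0.864,0,0,0,0],
    [-0.7,-0.864,0,0,0,0],
    [-0.7,-0.864,0,0,0,0],
    [-0.7,-0.864,0,0,0,0],
    [-0.7,-0.864,0.5,0,0,0],
    [0,0,1,0,0,0],
    [0,0,1,0,0,0],
    [0,0,0.5,0,0,0],
    [0,0,0,0,0,0],
    [0,0,0,0,0,0],
  ],
  grip=58,
)

```text
time_s: 18.12
tool_pos: [0.667, 0.0835, 0.0372]
tcp_rot: [3.142, 0.001, -3.139]
contact_force: [-0.6, 0.5, 0.6]
finger_gap: 0.0579
finger_force: 0.0
```

```bash
python3 - <<'E'
from bench import *
import cv2,numpy as np
print(observe()["tool_pos"])
d=snapshot("side");e=snapshot("top");np.savez("top3.npz",**e);np.savez("side3.npz",**d)
cv2.imwrite("pics/g7.png",np.hstack([cv2.resize(d["color"][150:330,180:330],(480,576),interpolation=cv2.INTER_CUBIC),cv2.resize(e["color"][175:291,185:249],(318,576),interpolation=cv2.INTER_CUBIC)]))
E
```

```text
[0.66702489 0.08351322 0.03718297]
```

View pics/g7.png

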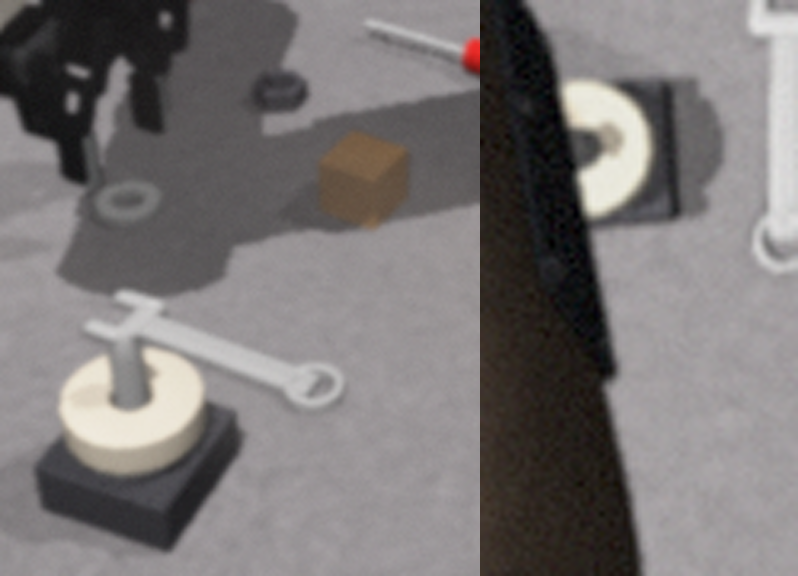

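The wheel is seated flat on the flange, at (132,400) in the left crop. The gripper is over the small flange at (127,200). Next I descend and grip.

Call:
jog_arm(
  series=[
    [0,0,0.4,0,0,0],
    [0,0,0.4,0,0,0],
    [0,0,0.09,0,0,0],
    [0,0,0,0,0,0],
  ],
)

```text
time_s: 18.73
tool_pos: [0.6663, 0.0832, 0.0002]
tcp_rot: [-3.141, -0.001, -3.139]
contact_force: [-0.1, -1.1, -0.3]
finger_gap: 0.0579
finger_force: 0.0
```

Call:
jog_arm(
  series=[
    [0,0,0,0,0,0],
    [0,0,0,0,0,0],
    [0,0,0,0,0,0],
    [0,0,0,0,0,0],
  ],
  grip=28,
)

```text
time_s: 19.23
tool_pos: [0.6671, 0.0835, 0.0018]
tcp_rot: [3.141, 0.001, -3.139]
contact_force: [-0.9, -0.6, 5.6]
finger_gap: 0.0361
finger_force: 60.0
```

Call:
jog_arm(
  series=[
    [0,0,-0.3,0,0,0],
    [0,0,-1,0,0,0],
    [0,0,-1,0,0,0],
    [0,0,-1,0,0,0],
    [0,0,-0.5,0,0,0],
    [0,0,0,0,0,0],
  ],
)

```text
time_s: 19.98
tool_pos: [0.6675, 0.0837, 0.1555]
tcp_rot: [3.14, 0.004, -3.139]
contact_force: [0.5, 0.7, -0.7]
finger_gap: 0.0363
finger_force: 60.1
```

Call:
jog_arm(
  series=[
    [0.7,0.862,0,0,0,0],
    [0.7,0.862,0,0,0,0],
    [0.7,0.862,0,0,0,0],
    [0.7,0.862,0,0,0,0],
    [0.7,0.862,0,0,0,0],
    [0,0,0.5,0,0,0],
    [0,0,0.5,0,0,0],
    [0,0,0,0,0,0],
    [0,0,0,0,0,0],
  ],
)

```text
time_s: 21.1
tool_pos: [0.5262, 0.2553, 0.113]
tcp_rot: [-3.141, -0.0, -3.139]
contact_force: [0.5, 0.0, -0.6]
finger_gap: 0.0365
finger_force: 60.2
```

```bash
python3 - <<'E'
from bench import *
import cv2,numpy as np
print(observe()["tool_pos"])
d=snapshot("side")
cv2.imwrite("pics/g8.png",cv2.resize(d["color"][200:330,170:270],None,fx=4.6,fy=4.6,interpolation=cv2.INTER_CUBIC))
E
```

```text
[0.5262337  0.25530397 0.11303393]
```

View pics/g8.png

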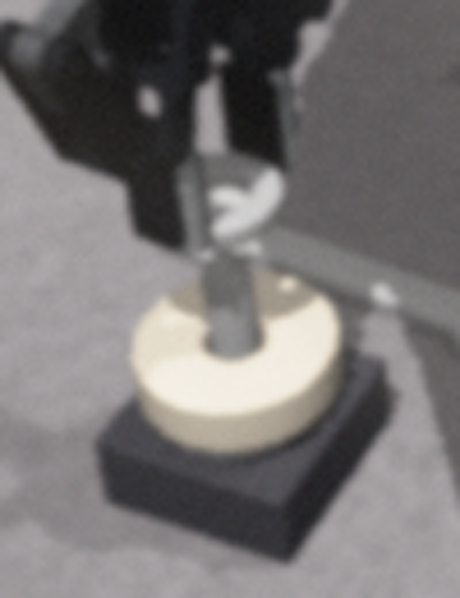

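The small flange spans about (180–285,195) above the shaft top at (228,255), so it lines up to within about 2 mm. Descending with force checks.

Call:
jog_arm(
  series=[
    [0,0.02,0.25,0,0,0],
    [0,0,0.25,0,0,0],
    [0,0,0.2,0,0,0],
    [0,0,0,0,0,0],
  ],
)

```text
time_s: 21.65
tool_pos: [0.5258, 0.2558, 0.0839]
tcp_rot: [-3.14, -0.001, -3.139]
contact_force: [0.3, 0.6, -0.5]
finger_gap: 0.0361
finger_force: 60.1
```

Call:
jog_arm(
  series=[
    [0,0,0.15,0,0,0],
    [0,0,0.1,0,0,0],
    [0,0,0,0,0,0],
  ],
)

```text
time_s: 22.02
tool_pos: [0.5259, 0.2561, 0.0746]
tcp_rot: [-3.141, -0.0, -3.139]
contact_force: [0.8, -0.1, -0.8]
finger_gap: 0.0364
finger_force: 60.2
```

Call:
jog_arm(
  series=[
    [0,0,0.15,0,0,0],
    [0,0,0.12,0,0,0],
    [0,0,0.06,0,0,0],
    [0,0,0,0,0,0],
    [0,0,0,0,0,0],
  ],
)

```text
time_s: 22.65
tool_pos: [0.5262, 0.2563, 0.0618]
tcp_rot: [3.142, 0.0, -3.139]
contact_force: [0.6, -0.7, -0.4]
finger_gap: 0.0363
finger_force: 60.2
```

Call:
jog_arm(
  series=[
    [0,0,0,0,0,0],
    [0,0,0,0,0,0],
    [0,0,0,0,0,0],
  ],
  grip=58,
)

```text
time_s: 23.02
tool_pos: [0.5261, 0.2563, 0.0618]
tcp_rot: [3.141, 0.0, -3.139]
contact_force: [0.1, -0.3, -0.0]
finger_gap: 0.058
finger_force: 0.0
```

Call:
jog_arm(
  series=[
    [0,0,-0.5,0,0,0],
    [0,0,-1,0,0,0],
    [0,0,-0.9,0,0,0],
    [0,0,0,0,0,0],
  ],
)

```text
time_s: 23.52
tool_pos: [0.5276, 0.2574, 0.1611]
tcp_rot: [3.138, 0.005, -3.139]
contact_force: [0.6, 1.2, -0.2]
finger_gap: 0.0581
finger_force: 0.0
```

```bash
python3 - <<'E'
from h import *
d=load("top0")
# nut: hexagon orientation from minimum area triangles of convex hull edges
f=lambda b,v:v[...,2]<75
q=blob(d,(340,158),12,f)
P=np.array([ray(d,u,v,.014)[:2] for u,v in q])*1e3
c=P.mean(0);a=np.arctan2(*(P-c).T[::-1]);r=np.hypot(*(P-c).T)
# width function: narrowest directions = flats
for th in range(0,180,10):
    s=P@[np.cos(np.radians(th)),np.sin(np.radians(th))];print(th,round(s.max()-s.min(),1),end="; ")
F=np.array([P@[np.cos(t),np.sin(t)] for t in np.radians(np.arange(0,180,1))]);w=np.ptp(F,axis=1)
ph=np.angle((w*np.exp(6j*np.radians(np.arange(180)))).sum());print("\nflat normals (min width) at",(np.degrees((np.pi-(-ph)) /6))%60,c)
E
```

```text
0 31.9; 10 31.6; 20 31.4; 30 33.5; 40 34.9; 50 35.3; 60 34.7; 70 34.2; 80 36.5; 90 37.6; 100 38.2; 110 37.6; 120 36.3; 130 35.5; 140 36.1; 150 36.5; 160 36.0; 170 34.4; 
flat normals (min width) at 8.992884048964335 [648.18704022 -67.23217601]
```

Call:
jog_arm(
  series=[
    [-0.34,-0.9,0,0,0,0],
    [-0.34,-0.9,0,0,0,0],
    [-0.34,-0.9,0,0,0,0],
    [-0.34,-0.9,0,0,0,0],
    [-0.34,-0.9,0,0,0,0],
    [-0.34,-0.9,0,0,0,0],
    [-0.34,-0.9,0,0,0,0],
    [-0.34,-0.9,0,0,0,0],
    [-0.34,-0.9,0,0,0,0],
    [0,0,0,0,0,0],
  ],
  grip=52,
)

```text
time_s: 24.78
tool_pos: [0.6493, -0.0699, 0.1563]
tcp_rot: [-3.141, -0.002, 3.141]
contact_force: [-1.2, 0.3, -0.1]
finger_gap: 0.0522
finger_force: 0.0
```

Call:
jog_arm(
  series=[
    [0,0,0.7,0,0,0.85],
    [0,0,0.7,0,0,0.85],
    [0,0,0.7,0,0,0.85],
    [0,0,0.7,0,0,0.85],
    [0,0,0,0,0,0.85],
    [0,0,0,0,0,0],
    [0,0,0,0,0,0],
  ],
)

```text
time_s: 25.65
tool_pos: [0.6494, -0.0671, 0.0459]
tcp_rot: [3.141, 0.0, 2.806]
contact_force: [0.1, 0.3, 0.1]
finger_gap: 0.052
finger_force: 0.0
```

```bash
python3 - <<'E'
from bench import *
import cv2,numpy as np
print(observe()["tool_pos"],observe()["tcp_rot"])
d=snapshot("side");e=snapshot("top")
cv2.imwrite("pics/g9.png",np.hstack([cv2.resize(d["color"][130:330,180:320],(400,572),interpolation=cv2.INTER_CUBIC),cv2.resize(e["color"][170:270,180:250],(400,572),interpolation=cv2.INTER_CUBIC)]))
E
```

```text
[ 0.64938603 -0.06710346  0.04585793] [3.14141731e+00 2.42397383e-04 2.80598786e+00]
```

View pics/g9.png

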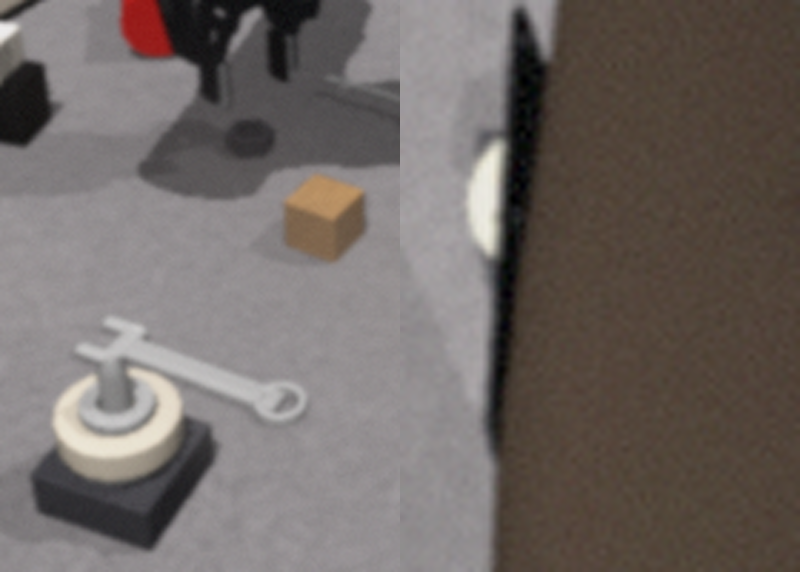

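The small flange is seated flat at (117,400). The nut at (250,138) is under the fingers. Next I descend and grip it.

Call:
jog_arm(
  series=[
    [0,0,0.5,0,0,0],
    [0,0,0.4,0,0,0],
    [0,0,0.17,0,0,0],
    [0,0,0,0,0,0],
  ],
)

```text
time_s: 26.25
tool_pos: [0.6491, -0.0676, 0.0024]
tcp_rot: [-3.141, -0.001, 2.804]
contact_force: [0.3, -0.4, 1.3]
finger_gap: 0.0517
finger_force: 0.0
```

Call:
jog_arm(
  series=[
    [0,0,0,0,0,0],
    [0,0,0,0,0,0],
    [0,0,0,0,0,0],
    [0,0,0,0,0,0],
    [0,0,0,0,0,0],
  ],
  grip=20,
)

```text
time_s: 26.88
tool_pos: [0.6501, -0.0674, 0.0039]
tcp_rot: [3.141, 0.002, 2.804]
contact_force: [-1.9, 0.6, 6.5]
finger_gap: 0.03
finger_force: 60.0
```

Call:
jog_arm(
  series=[
    [0,0,-0.3,0,0,0],
    [0,0,-1,0,0,0],
    [0,0,-1,0,0,0],
    [0,0,-1,0,0,-0.85],
    [0,0,-0.5,0,0,-0.85],
    [0,0,0,0,0,-0.85],
    [0,0,0,0,0,-0.85],
    [0,0,0,0,0,-0.85],
    [0,0,0,0,0,0],
    [0,0,0,0,0,0],
  ],
)

```text
time_s: 28.12
tool_pos: [0.6492, -0.0675, 0.1551]
tcp_rot: [3.142, -0.0, -3.14]
contact_force: [0.9, 0.3, -0.7]
finger_gap: 0.0303
finger_force: 59.6
```

Call:
jog_arm(
  series=[
    [0.342,0.9,0,0,0,0],
    [0.342,0.9,0,0,0,0],
    [0.342,0.9,0,0,0,0],
    [0.342,0.9,0,0,0,0],
    [0.342,0.9,0,0,0,0],
    [0.342,0.9,0,0,0,0],
    [0.342,0.9,0,0,0,0],
    [0.342,0.9,0,0,0,0],
    [0.342,0.9,0,0,0,0],
    [0,0,0,0,0,0],
  ],
)

```text
time_s: 29.38
tool_pos: [0.5246, 0.2584, 0.1551]
tcp_rot: [3.141, 0.0, -3.137]
contact_force: [0.1, 0.7, -0.5]
finger_gap: 0.0303
finger_force: 59.6
```

Call:
jog_arm(
  series=[
    [0,0,0.5,0,0,0],
    [0,0,0.3,0,0,0],
    [0,0,0,0,0,0],
    [0,0,0,0,0,0],
  ],
)

```text
time_s: 29.88
tool_pos: [0.5258, 0.2561, 0.1233]
tcp_rot: [3.141, 0.0, -3.139]
contact_force: [-0.6, 0.7, -1.4]
finger_gap: 0.0303
finger_force: 59.6
```

```bash
python3 - <<'E'
from bench import *
import cv2,numpy as np
print(observe()["tool_pos"])
d=snapshot("side")
cv2.imwrite("pics/g10.png",cv2.resize(d["color"][200:330,170:270],None,fx=4.6,fy=4.6,interpolation=cv2.INTER_CUBIC))
E
```

```text
[0.52582   0.2560508 0.1233479]
```

View pics/g10.png

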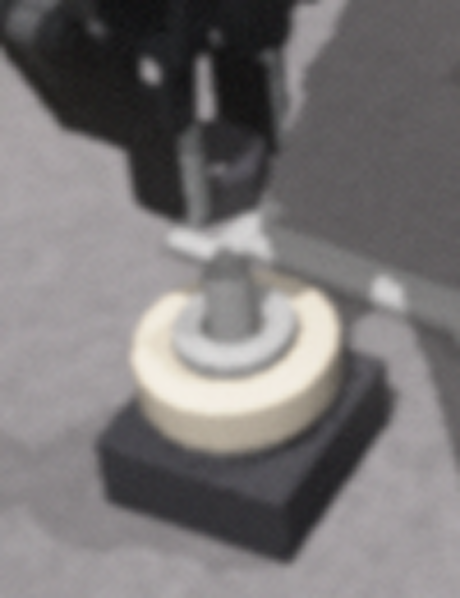

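The nut spans crop (185–268,170) and its centre lies on the shaft axis at about 225. Descending.

Call:
jog_arm(
  series=[
    [0,0,0.25,0,0,0],
    [0,0,0.25,0,0,0],
    [0,0,0.25,0,0,0],
    [0,0,0.1,0,0,0],
    [0,0,0,0,0,0],
  ],
)

```text
time_s: 30.55
tool_pos: [0.5252, 0.2561, 0.0884]
tcp_rot: [-3.141, -0.001, -3.139]
contact_force: [0.7, -0.1, -1.1]
finger_gap: 0.0301
finger_force: 59.6
```

Call:
jog_arm(
  series=[
    [0,0,0.1,0,0,0],
    [0,0,0.1,0,0,0],
    [0,0,0,0,0,0],
  ],
)

```text
time_s: 30.92
tool_pos: [0.5252, 0.256, 0.0806]
tcp_rot: [-3.141, -0.0, -3.139]
contact_force: [-0.5, 0.5, -0.9]
finger_gap: 0.03
finger_force: 59.6
```

Call:
jog_arm(
  series=[
    [0,0,0.12,0,0,0],
    [0,0,0.1,0,0,0],
    [0,0,0.05,0,0,0],
    [0,0,0,0,0,0],
  ],
)

```text
time_s: 31.42
tool_pos: [0.5254, 0.2562, 0.07]
tcp_rot: [-3.141, -0.0, -3.139]
contact_force: [1.0, -0.0, -0.9]
finger_gap: 0.0303
finger_force: 59.6
```

Call:
jog_arm(
  series=[
    [0,0,0,0,0,0],
    [0,0,0,0,0,0],
    [0,0,0,0,0,0],
  ],
  grip=55,
)

```text
time_s: 31.8
tool_pos: [0.5254, 0.2562, 0.0702]
tcp_rot: [3.141, 0.0, -3.139]
contact_force: [0.5, 0.8, -1.2]
finger_gap: 0.055
finger_force: 0.0
```

Call:
jog_arm(
  series=[
    [0,0,-0.5,0,0,0],
    [0,0,-1,0,0,0],
    [0,0,-1,0,0,0],
    [0,-1,-1,0,0,0],
    [0,-1,0,0,0,0],
    [0,-1,0,0,0,0],
    [0,-1,0,0,0,0],
    [0,-1,0,0,0,0],
    [0,-1,0,0,0,0],
    [0,0,0,0,0,0],
  ],
)

```text
time_s: 33.05
tool_pos: [0.5256, 0.0141, 0.2102]
tcp_rot: [-3.142, 0.0, 3.141]
contact_force: [0.3, 0.7, -0.5]
finger_gap: 0.0551
finger_force: 0.0
```

```bash
python3 - <<'E'
from bench import *
import cv2,numpy as np
d=snapshot("side");e=snapshot("top")
cv2.imwrite("pics/g11.png",np.hstack([cv2.resize(d["color"][170:330,180:320],(500,572),interpolation=cv2.INTER_CUBIC),cv2.resize(e["color"][165:251,180:225],(300,572),interpolation=cv2.INTER_CUBIC)]))
E
```

```text
(no output)
```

View pics/g11.png

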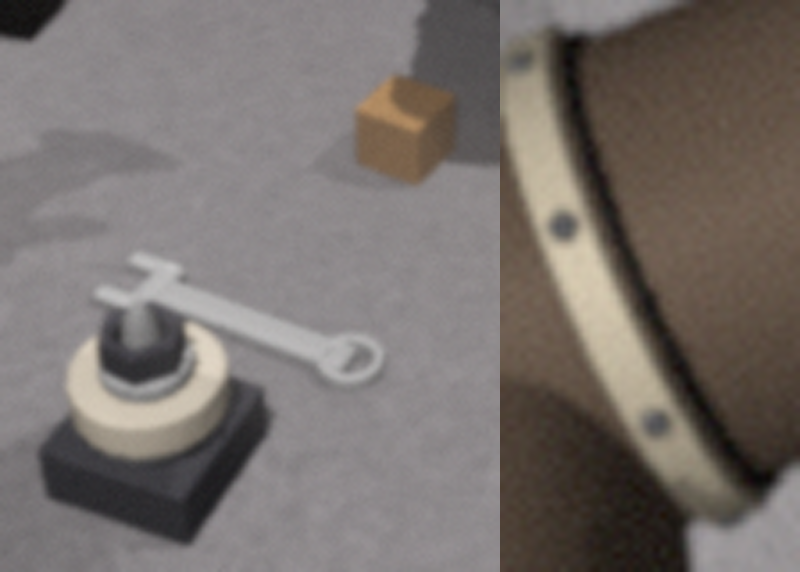

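The whole stack is on the arbor, nut on top at (143,340), and the carton and spanner haven't moved. I'll check the nut-top height and the bystanders against the first picture, then hand in.

```bash
python3 - <<'E'
from bench import *
from h import *
d=snapshot("side");vv,uu=np.mgrid[:400,:640];Z=d["z_map"]
W=(np.stack([(uu-d["cx"])/d["fx"]*Z,(vv-d["cy"])/d["fy"]*Z,Z],-1)-d["t"])@d["R"]
r=np.hypot(W[...,0]-.526,W[...,1]-.258)
for a,b in((.011,.015),(.022,.031)):
    m=(Z>0)&(r>a)&(r<b)&(W[...,2]>.05);print(a,np.percentile(W[m][:,2],[50,80,95]).round(4))
o=load("side0")["color"].astype(int)
print("diff spanner",abs(o-d["color"])[235:280,240:290].mean(),"carton",abs(o-d["color"])[195:220,278:308].mean())
E
python3 -c "
from bench import *
print(sign_off())"
```

```text
0.011 [0.078  0.0792 0.08  ]
0.022 [0.0569 0.0577 0.0583]
diff spanner 11.18874074074074 carton 17.511555555555557
the job is handed in; nothing more can be done
None
```

The job is handed in: large flange, wheel, small flange and nut sit flat in that order on the long-shaft arbor (nut top measured at 80 mm, as expected). The arm never went to the short-shaft arbor; the carton and spanner look unmoved in the last picture, though the arm's shadow spoiled the numeric image comparison for them.

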